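Snap a culture tube into the spring clips of a tube mixer

ROBOT

A 7-joint arm with a two-finger parallel gripper is mounted at the origin on a cart in front of the work surface, level with it; the furniture and walls round the work are solid. World frame = base frame: x ahead of the robot, y to its left, z up, the work surface at z = 0. Lengths are in m, angles in rad, forces in N, time in s.
With the tool pointing down it reaches from about 0.35 to 0.9 m from the base axis. Payload 8.1 kg.
Tool frame: the origin (TCP) lies at the very end of the fingers, on their centre line; the grasp point (between the pads) lies 19 mm behind it (grasp_offset is the distance from the TCP to the grasp point, in m); z points along the fingers, y is the line along which they close (so a half turn about z gives the same grasp; the last joint's range is limited). The gripper opens to 92 mm and grips with 3 to 60 N. Pads are 19 mm wide; open, the fingers measure 130 mm over their backs; the gripper's body (75 mm by 190 mm) begins 47 mm behind the grasp point.
Start: joints at [1.175, 0.434, 0.025, 1.573, -0.012, 1.134, -0.075], TCP at [0.18, -0.598, 0.227] pointing down, gripper open.
Joint ranges: [-2.62, 2.62], [-0.44, 2.09], [-1.27, 1.32], [0.08, 2.57], [-1.32, 4.46], [0.12, 2], [-2.74, 2.74]. Speed limits (rad/s): [2.22, 2.22, 3.01, 3.01, 3.14, 3.14, 3.14].

INTERFACE

Orientations are given as a rotation vector (axis times angle).
In Python, from cell import observe, get_image, camera_params, sign_off, silhouettes, grasp_offset gives the robot as it stands. The module is installed in compiled form; this text tells all that it offers.
- The arm moves only by the tool jog_arm, never from a script. Its argument "motion" is a list that holds one entry, the list of rows, each a list of 7 numbers: the shift along the tool's x, y, z in m, then the turn, a rotation vector about the tool's x, y, z in rad, then the closure, from -1 (fully open) to 1 (shut), so that 0 is half open. In form: [[[dx, dy, dz, wx, wy, wz, hand], ...]]. A call has 1 to 10 rows; each row is the pose to reach, as a shift and turn from the pose commanded when the call began, along the tool's axes at that moment; what a row does not reach only later rows make up. A row lasts 1/12 s, in which the tool goes at most 41.7 mm and 7.16 degrees, less where a joint would pass 70% of its speed; a pose out of reach is approached as far as the arm can. A call with a gripper value outside its range is refused whole. The fingers move at their own pace and stop on an object; "force" is the grip in N (left out, the last holds). Time passes only in rows, so rows that repeat a pose let the fingers close. It gives the time, the measured TCP pose, the force, the opening and the grip force at its end, in the units of the state.
- observe(): the state, without advancing time (a new reading comes with each control period).
- get_image(name): name is "side" or "top"; returns the picture (400x640x3 uint8, red, green, blue); there is no depth.
- camera_params(name): a dict with "vertical_fov" (degrees; the focal length in pixels is half the picture's height over the tangent of half this angle, whatever the lens; pixels are square), "cx", "cy" (the principal point, pixels), "dist_coeffs" ([k1, k2, p1, p2, k3] as OpenCV has them; the pictures are not rectified), "T" (4x4, takes a point from camera to world coordinates). Camera axes: x right, y down, z forward; pixel columns grow to the right and rows downward; lengths in m; the calibration is good to about 2 mm. A picture is of the moment at which its call begins. camera_params takes no time and is no camera call.
- sign_off(): hands the job in; it is judged then, once.
Trained networks look in the newest picture that a camera, given by its name, has taken for a name from the list of things; names that differ only in an ending like _2 or _b are one class to them, and where a whole thing is asked for, a point or a joint stands for the part that bears it (a point fixed in the world has none). Each returns a list of dicts, best first, with "p" (0 to 1); they miss things now and then, are a little off and sometimes report something else, mostly with a low value. They report only what shows in the picture. A call takes as long as a camera call. They do not tell look-alikes from the thing itself.
- silhouettes(query, camera): "mask" (400x640 bool, what is visible of it) and "pixel" ([column, row] in pixels, amid what is visible of it).
The state is a dict: "clock": time; "joints": joint angles; "dq": joint speeds; "joint_efforts": joint torques, N m; "position": TCP position; "ee_rot": TCP orientation; "force": force on the tool from outside, world axes, zero at the start; "ft_torque": the same for the moment, N m; "width": opening from 0.0 (shut) to 1.0 (fully open); "gripper_force": force on a finger pad.
Only numpy, scipy, OpenCV 4.12 (cv2) and the standard library are available. Lean on these libraries where they do the work, as an engineer would, in place of code of your own. Each camera call takes 0.05 s, during which the arm holds its last target. There are 200 camera calls.

TASK

A capped tube lies on the mixer's loading ledge. Without picking it up, roll it off the ledge onto the empty pair of spring clips, then press it down until both clips have snapped round it and it lies level, fully home. Leave the timer, the vial and the jar beside the mixer where they are.

Things in the scene. Friction and masses are not known exactly. Their poses are not given: they have to be found in the camera images.
- mixer: Low white mixer, fixed to the bench, aluminium deck 46 mm above the bench. Origin: on the bench under the middle of the empty clips; own x points away from the robot (x -115 to +85 mm), y along the clips' line (-65 to +65 mm). A knob low at the front reaches x = -125. In front a loading ledge, then the empty pair of clips; the rear pair (x = +60 mm) holds another, fixed tube, top 76 mm high.
- ledge_edge (a point): Middle of the rear edge of the level loading ledge, on its top face, 74.5 mm above the bench; axes as the mixer's. The ledge reaches from here 91 mm forward (to own x = -91 mm), is 120 mm wide (y -60 to +60), and has an upstand 6 mm high, 3 mm thick along its front edge. This point lies 24 mm in front of the clips' line.
- clip_lips (a point): Middle of the mouth of the empty clips, 71 mm above the bench. Two steel clips, each 14 mm wide, centred at y = -32 and +32 mm (50 mm open between them), each with two sprung strips with rounded lips of 3 mm radius at x = -14.7 and +14.7 mm, tops level with the ledge. A tube rolled in sinks 8 mm between the lips and rests there, axis 10 mm above this point; pushed on, it rolls over the rear lips.
- clip_seat (a point): Where the middle of the tube belongs when fully home in the empty clips: 61 mm above the bench; axes as the mixer's, y along the clips' line. Pressed straight down midway between the clips with about 15 N, the tube spreads the lips 3 mm each, snaps through and lies on the deck, its top then 76 mm above the bench, 1.5 mm above lips and ledge.
- tube_mid (a point): Middle of the loose tube, on its axis. Round-ended glass tube with a white ribbed cap, 30 mm in diameter (cap too), 118 mm long, about 60 g. Own y points along the axis to the cap; x and z turn as it rolls. At first it lies on the ledge, axis 89.5 mm above the bench, within 0.15 rad of parallel to the clips' line and 48 to 80 mm in front of it. It stays where it is left.
- timer: Loose bench timer, 45 x 70 x 29 mm, standing beside the mixer; a bystander. Origin under its middle.
- vial: Loose stoppered glass vial, 30 mm in diameter, 70 mm high, beside the mixer; a bystander. Origin under its middle.
- jar: Loose pale specimen jar with a red screw lid, 64 mm in diameter, 75 mm high, beside the mixer; a bystander. Origin under its middle.
Not all that is in view belongs to the job. What is shaped like the part that bears tube_mid but turquoise is not meant. Leave any yellow look-alike of the mixer alone.

How it is judged:
On the way:
1. the tube has been rolled onto the empty clips (its middle within 6 mm of the clips' line) (x of tube_mid in the frame of clip_seat between -0.006 and 0.006 m and z of tube_mid in the frame of clip_seat below 0.028 m), for 0.1 s.
At the end, for the whole second after the job is handed in: The tube lies at rest, snapped into both empty clips: its middle within 4 mm of the clips' line sideways and within 4 mm of its home height, within 20 mm of the middle between the clips lengthwise, and its axis within 0.06 rad of the clips' line (x of tube_mid in the frame of clip_seat between -0.004 and 0.004 m and y of tube_mid in the frame of clip_seat between -0.02 and 0.02 m and z of tube_mid in the frame of clip_seat between -0.004 and 0.004 m and angle between the y axis of tube_mid and the y axis of clip_seat, either way round below 0.06 rad and linear speed of tube below 0.02 m/s); the robot touches nothing.
It fails at once if the tube is picked up (its middle rises more than 25 mm above where it lies on the ledge) (z of tube_mid in the frame of clip_seat above 0.0535 m).
It fails at once if the timer is moved by more than 20 mm (distance of timer from where it was at the start of the episode above 0.02 m).
It fails at once if the vial is moved by more than 20 mm (distance of vial from where it was at the start of the episode above 0.02 m).
It fails at once if the jar is moved by more than 20 mm (distance of jar from where it was at the start of the episode above 0.02 m).
It also fails if it takes over 35 s, if anything falls off the work surface, if the arm or the gripper's body presses on something with over 40 N, if the wrist force passes 120 N, or if a joint passes its speed limit or range.

## Working session

There is one attempt and no reset: what is moved stays moved. The work goes in short steps, Python scripts to look and compute and a tool call to move; the robot and the scene stay as the last step left them, time stands still between calls to the robot, and variables do not carry over. Pictures are saved under pics/ and viewed, at most 10 in all, crops included, and the job is handed in when it is done.

Besides the shell and the picture viewer there is one more tool, called after "Call:" as name(argument=value, ...) on one line, values as JSON. jog_arm: Moves the arm, as the interface text tells. Its arguments: {"type":"object","properties":{"motion":{"type":"array"},"force":{"type":"number"}},"required":["motion"]}

```bash
mkdir -p pics; cat > h.py <<'E'
import numpy as np, cv2
from cell import *
def K(c):
    p=camera_params(c); f=200/np.tan(np.radians(p["vertical_fov"])/2)
    return np.array([[f,0,p["cx"]],[0,f,p["cy"]],[0,0,1]]),np.array(p["dist_coeffs"],float),np.array(p["T"])
def at_z(c,px,z):
    k,d,T=K(c); n=cv2.undistortPoints(np.array(px,float).reshape(-1,1,2),k,d).reshape(-1,2)
    r=np.c_[n,np.ones(len(n))]@T[:3,:3].T; o=T[:3,3]
    return o+r*((z-o[2])/r[:,2])[:,None]
def proj(c,P):
    k,d,T=K(c); W=np.linalg.inv(T)
    return cv2.projectPoints(np.array(P,float).reshape(-1,1,3),cv2.Rodrigues(W[:3,:3])[0],W[:3,3],k,d)[0].reshape(-1,2)
def save(c,n):
    im=get_image(c); cv2.imwrite(f"pics/{n}.png",im[:,:,::-1]); return im
E
python3 - <<'E'
from h import *
print(observe()); print(grasp_offset if not callable(grasp_offset) else grasp_offset())
for c in("top","side"):
    save(c,c+"0"); print(c,K(c)[2].round(3).tolist(),K(c)[0][0,0])
    for q in("mixer","tube_mid","timer","vial","jar"):
        for s in silhouettes(q,c):
            print(c,q,round(s["p"],2),s["pixel"],s["mask"].sum())
E
```

```text
{'clock': 0.0, 'joints': array([ 1.17539964,  0.43525934,  0.02494732,  1.57410234, -0.01159645,
        1.13398704, -0.07514531]), 'dq': array([-1.13923293e-03,  6.29494847e-05,  2.22714360e-04, -4.56188707e-04,
        1.10778551e-03,  9.59059816e-04, -1.24193218e-04]), 'joint_efforts': array([ 5.03449410e-04, -6.67849016e+01,  9.84944478e-01, -3.14458215e+01,
       -6.05343212e-02,  4.28984861e-02,  1.79695767e-04]), 'position': array([ 0.18020397, -0.59792065,  0.22592006]), 'ee_rot': array([-3.10645635e+00, -4.57913719e-01,  5.83854654e-04]), 'force': array([ 0.33884837, -0.14324704,  0.22870379]), 'ft_torque': array([-0.00341786,  0.05701884,  0.01297957]), 'gripper_force': 0.0, 'width': 0.9980943029055763}
0.0188
top [[0.003, -0.981, 0.192, 0.41], [-0.999, -0.01, -0.034, 0.113], [0.035, -0.192, -0.981, 0.965], [0.0, 0.0, 0.0, 1.0]] 487.31467843669986
top mixer 0.96 [359.0, 194.1] 5985
top mixer 0.84 [235.0, 285.9] 7695
top tube_mid 0.81 [363.6, 309.4] 933
top tube_mid 0.7 [370.5, 217.6] 1017
top timer 0.61 [428.2, 204.4] 756
top vial 0.86 [292.7, 195.8] 280
top jar 0.65 [412.8, 161.0] 1096
side [[-0.999, 0.024, -0.045, 0.615], [0.051, 0.358, -0.932, 0.879], [-0.007, -0.934, -0.358, 0.395], [0.0, 0.0, 0.0, 1.0]] 406.6588192618253
side mixer 0.84 [297.7, 210.0] 3582
side mixer 0.84 [392.4, 259.4] 7758
side tube_mid 0.8 [382.6, 211.6] 498
side tube_mid 0.79 [318.3, 190.5] 411
side timer 0.45 [289.6, 193.8] 19
side vial 0.71 [296.2, 236.9] 561
side jar 0.82 [258.6, 186.7] 392
```

View pics/top0.png

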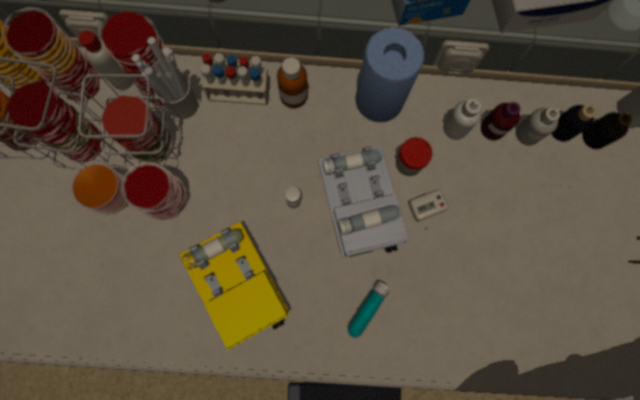

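View pics/side0.png

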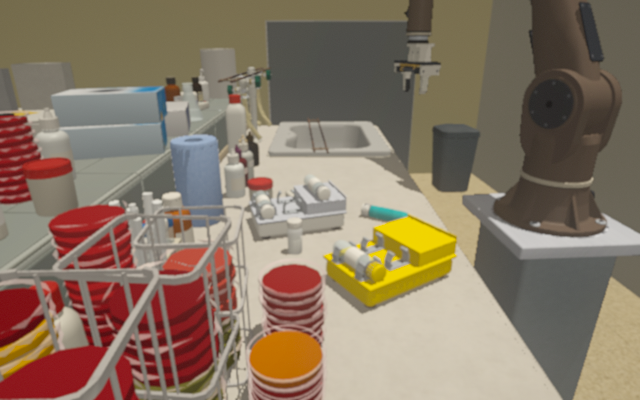

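The top view shows the white mixer around (360,200). Its loose tube is at (370,218) with the cap on the left, the empty clips at (343,193) and (377,186), the timer to the right and the vial to the left. The yellow mixer and the turquoise tube are decoys. Next I fit the mixer and tube poses to the masks.

```bash
cat > fit.py <<'E'
from h import *
from scipy.optimize import minimize
def box(x0,x1,y0,y1,z0,z1): return np.array([[x,y,z] for x in(x0,x1) for y in(y0,y1) for z in(z0,z1)],float)/1000
def cyl(x,y,z,yaw,r=.015,L=.118):
    P=[]
    for t in np.linspace(0,2*np.pi,24):
        for s,k in((-1,.3),(-.93,.75),(-.75,1),(1,1)): P.append([r*k*np.cos(t),s*L/2,r*k*np.sin(t)])
    return place(np.array(P),x,y,yaw)+[0,0,z]
def place(P,x,y,a):
    c,s=np.cos(a),np.sin(a); return P@np.array([[c,s,0],[-s,c,0],[0,0,1]])+[x,y,0]
def draw(c,parts,S=4):
    m=np.zeros((400*S,640*S),np.uint8)
    for P in parts:
        q=((proj(c,P)+.5)*S).astype(np.int32); cv2.fillConvexPoly(m,cv2.convexHull(q),255)
    return cv2.resize(m,(640,400),interpolation=cv2.INTER_AREA)/255.
def mixer(x,y,a):
    return [place(P,x,y,a) for P in(box(-115,85,-65,65,0,46),box(-115,-24,-60,60,46,74.5),box(-115,-112,-60,60,74.5,80.5))]+[place(cyl(.06,0,.061,0),x,y,a)]
def nearest(q,c,px):
    return min(silhouettes(q,c),key=lambda s:np.hypot(*(np.array(s["pixel"])-px)))
def iou(a,b): return 1-np.minimum(a,b).sum()/np.maximum(a,b).sum()
E
cat > run.py <<'E'
from fit import *
MX={"top":(359,194),"side":(298,210)}; TB={"top":(370,218),"side":(318,190)}
mm={};tm={}
for c in MX:
    get_image(c); mm[c]=nearest("mixer",c,MX[c])["mask"]; tm[c]=nearest("tube_mid",c,TB[c])["mask"]
    print(c,(mm[c]&tm[c]).sum(),tm[c].sum())
x0=at_z("top",[[360,187]],.07)[0]; print(x0)
res={}
for cs in(("top",),("side",),("top","side")):
    t=minimize(lambda p:sum(iou(draw(c,[cyl(p[0],p[1],.0895,p[2])]),tm[c]) for c in cs),[*at_z("top",[[370,218]],.09)[0][:2],-.15],method="Nelder-Mead",options=dict(initial_simplex=None,xatol=1e-4,fatol=1e-4))
    def f(p): return sum(iou(np.maximum(draw(c,mixer(*p)),tm[c]),(mm[c]|tm[c])*1.) for c in cs)
    m=min((minimize(f,[x0[0],x0[1],a],method="Nelder-Mead",options=dict(initial_simplex=np.array([[x0[0],x0[1],a],[x0[0]+.02,x0[1],a],[x0[0],x0[1]+.02,a],[x0[0],x0[1],a+.1]]),xatol=1e-4,fatol=1e-4)) for a in(.0,.2)),key=lambda r:r.fun)
    print(cs,"tube",t.x.round(4),t.fun,"mixer",m.x.round(4),m.fun); res[cs]=(m.x,t.x)
m,t=res[("top","side")]
np.save("pose.npy",np.array([m,t]))
out=[]
for c,(u0,u1,v0,v1) in{"top":(300,460,140,270),"side":(230,390,160,290)}.items():
    im=cv2.imread(f"pics/{c}0.png"); S=5
    im=cv2.resize(im,None,fx=S,fy=S,interpolation=cv2.INTER_CUBIC)
    im=cv2.convertScaleAbs(im,alpha=1.4)
    for P,col in[(q,(0,255,0)) for q in mixer(*m)]+[(cyl(t[0],t[1],.0895,t[2]),(0,0,255))]+[(place(box(a,b,s*32-7,s*32+7,60,74),*m),(255,0,0)) for s in(-1,1) for a,b in((-17.7,-11.7),(11.7,17.7))]:
        cv2.polylines(im,[cv2.convexHull(((proj(c,P)+.5)*S).astype(np.int32))],True,col,1)
    cv2.imwrite(f"pics/{c}_fit.png",im[v0*S:v1*S-60,u0*S:u1*S])
E
python3 run.py
```

```text
top 13 981
side 8 370
[0.63117289 0.0195546  0.07      ]
('top',) tube [0.5656 0.01   0.2675] 0.13121004822249616 mixer [0.6295 0.0171 0.2319] 0.05210365291914487
('side',) tube [0.5681 0.0085 0.2675] 0.11913859307318364 mixer [6.277e-01 3.000e-04 2.396e-01] 0.1204888250828593Traceback (most recent call last):
  File "run.py", line 12, in <module>
    m=min((minimize(f,[x0[0],x0[1],a],method="Nelder-Mead",options=dict(initial_simplex=np.array([[x0[0],x0[1],a],[x0[0]+.02,x0[1],a],[x0[0],x0[1]+.02,a],[x0[0],x0[1],a+.1]]),xatol=1e-4,fatol=1e-4)) for a in(.0,.2)),key=lambda r:r.fun)
  File "run.py", line 12, in <genexpr>
    m=min((minimize(f,[x0[0],x0[1],a],method="Nelder-Mead",options=dict(initial_simplex=np.array([[x0[0],x0[1],a],[x0[0]+.02,x0[1],a],[x0[0],x0[1]+.02,a],[x0[0],x0[1],a+.1]]),xatol=1e-4,fatol=1e-4)) for a in(.0,.2)),key=lambda r:r.fun)
           ~~~~~~~~^^^^^^^^^^^^^^^^^^^^^^^^^^^^^^^^^^^^^^^^^^^^^^^^^^^^^^^^^^^^^^^^^^^^^^^^^^^^^^^^^^^^^^^^^^^^^^^^^^^^^^^^^^^^^^^^^^^^^^^^^^^^^^^^^^^^^^^^^^^^^^^^^^^^^^^^^^^^^^^^^^^^^^^^^^^^^^^^^^^
    res = _minimize_neldermead(fun, x0, 
[... 235 characters left out ...]
tm[c]),(mm[c]|tm[c])*1.) for c in cs)
                     ~~~^^^^^^^^^^^^^^^^^^^^^^^^^^^^^^^^^^^^^^^^^^^^^^^^^^^^^^^^^^^^^^^^^^^^^^^
  File "run.py", line 11, in <genexpr>
    def f(p): return sum(iou(np.maximum(draw(c,mixer(*p)),tm[c]),(mm[c]|tm[c])*1.) for c in cs)
                                        ~~~~^^^^^^^^^^^^^
  File "fit.py", line 14, in draw
    q=((proj(c,P)+.5)*S).astype(np.int32); cv2.fillConvexPoly(m,cv2.convexHull(q),255)
        ~~~~^^^^^
  File "h.py", line 11, in proj
    k,d,T=K(c); W=np.linalg.inv(T)
          ~^^^
  File "h.py", line 4, in K
    p=camera_params(c); f=200/np.tan(np.radians(p["vertical_fov"])/2)
ValueError: time passes only in moves, steps and waits
```

```bash
sed -i 's/^def K(c):/import functools\n@functools.cache\ndef K(c):/' h.py
sed -i 's/for cs in.*:$/for cs in(("top",),("top","side")):/; s/^m,t=res.*/m=res[("top",)][0]; t=res[("top","side")][1]/; s/im=cv2.convertScaleAbs(im,alpha=1.4)/im=cv2.convertScaleAbs(im,alpha=1.6)/' run.py; timeout 400 python3 run.py
```

```text
top 19 1004
side 5 406
[0.63117289 0.0195546  0.07      ]
('top',) tube [0.5665 0.0071 0.2882] 0.07756178675751046 mixer [0.6288 0.0175 0.2492] 0.05363235878698125
('top', 'side') tube [0.5665 0.0102 0.2776] 0.2626851657197651 mixer [0.6291 0.0166 0.2433] 0.2227391574483485
```

View pics/top_fit.png

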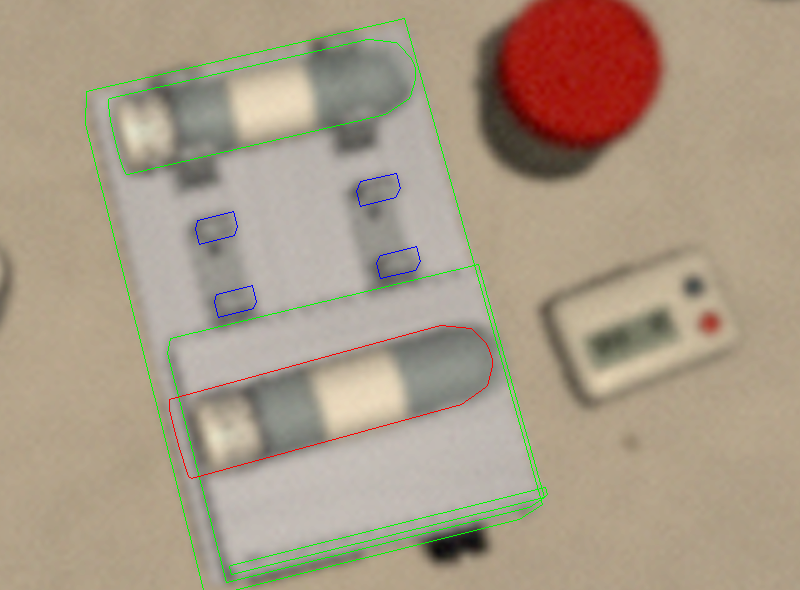

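View pics/side_fit.png

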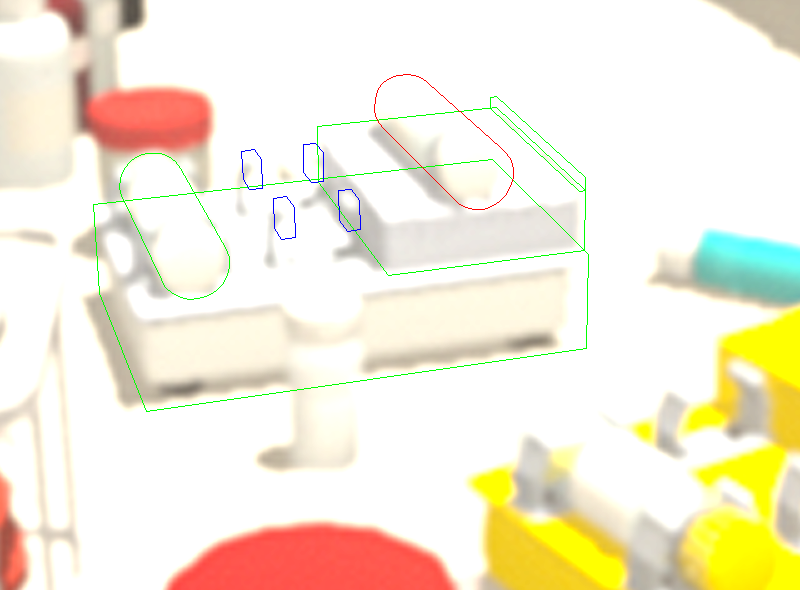

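```bash
cat > ov.py <<'E'
from fit import *
import sys
def ov(c,src,out,m,t,win,S=5,tz=.0895):
    u0,u1,v0,v1=win
    im=cv2.imread(src); im=cv2.resize(im,None,fx=S,fy=S,interpolation=cv2.INTER_CUBIC)
    g=im.astype(float); im=np.clip(255*(g/255)**(1.6 if c=="side" else .9),0,255).astype(np.uint8)
    parts=[(cyl(t[0],t[1],tz,t[2]),(0,0,255)),(mixer(*m)[3],(0,160,0))]
    for b in(box(-115,85,-65,65,46,46.01),box(-115,85,-65,65,0,0.01),box(-115,-24,-60,60,74.5,74.51)): parts.append((place(b,*m),(0,160,0)))
    parts+=[(place(box(a,b,s*32-7,s*32+7,60,74),*m),(255,0,0)) for s in(-1,1) for a,b in((-17.7,-11.7),(11.7,17.7))]
    for P,col in parts: cv2.polylines(im,[cv2.convexHull(((proj(c,P)+.5)*S).astype(np.int32))],True,col,1)
    cv2.imwrite(out,im[v0*S:v1*S,u0*S:u1*S])
if __name__=="__main__":
    m,t=np.load("pose.npy"); ov("side","pics/side0.png","pics/side_fit2.png",m,t,(235,365,165,265),6)
E
python3 ov.py
```

```text
(no output)
```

View pics/side_fit2.png

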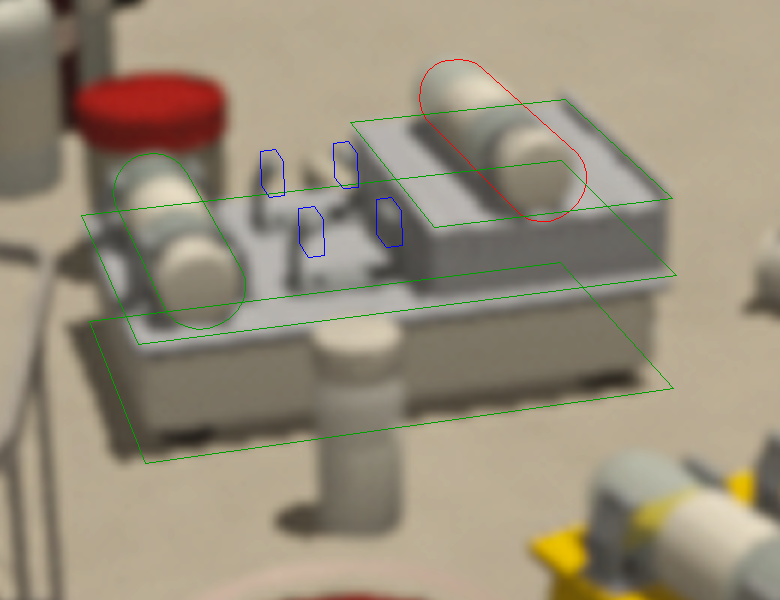

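The fit lies within 1–2 px of both views. The body under the deck plate is inset, and the tube outline sits about 3 px too far toward the cap. I'll correct the model, refit, and work out the move.

```bash
python3 - <<'E'
from fit import *
import fit
from scipy.spatial.transform import Rotation as R
def mixer2(x,y,a):
    M=fit.mixer(x,y,a); M[0]=place(box(-115,85,-65,65,42,46),x,y,a); M.append(place(box(-108,78,-58,58,4,42),x,y,a)); return M
mm={};tm={}
for c,a,b in(("top",(359,194),(370,218)),("side",(298,210),(318,190))):
    get_image(c); mm[c]=nearest("mixer",c,a)["mask"]; tm[c]=nearest("tube_mid",c,b)["mask"]
vm=cv2.dilate(nearest("vial","side",(296,237))["mask"].astype(np.uint8),np.ones((5,5)))>0
def nm(f,x0): return minimize(f,x0,method="Nelder-Mead",options=dict(initial_simplex=np.array([x0]+[np.add(x0,d) for d in np.diag([.01,.01,.05])]),xatol=1e-4,fatol=1e-4))
for cs in(("top",),("side",),("top","side")):
    def f(p):
        s=0
        for c in cs:
            k=~vm if c=="side" else np.ones_like(vm)
            s+=iou(np.maximum(draw(c,mixer2(*p)),tm[c])*k,((mm[c]|tm[c])&k)*1.)
        return s
    m=nm(f,[.628,.017,.245]); t=nm(lambda p:sum(iou(draw(c,[cyl(p[0],p[1],.0895,p[2])]),tm[c]) for c in cs),[.5665,.006,.27])
    print(cs,m.x.round(4),round(m.fun,3),t.x.round(4),round(t.fun,3))
m,t=m.x,t.x; np.save("pose.npy",[m,t])
print("tube in mixer",place(np.array([[t[0]-m[0],t[1]-m[1],0]]),0,0,-m[2]).round(4))
o=observe(); r=R.from_rotvec(o["ee_rot"]); print(o["clock"],r.as_matrix().round(3).tolist(),o["position"])
E
```

```text
('top',) [0.6275 0.0187 0.2494] 0.159 [0.5665 0.006  0.27  ] 1.0
('side',) [0.6297 0.0184 0.236 ] 0.065 [0.5688 0.0037 0.2712] 0.152
('top', 'side') [0.6284 0.0187 0.2493] 0.23 [0.5688 0.0037 0.2712] 1.152
tube in mixer [[-0.0615  0.0001  0.    ]]
1.55 [[0.957, 0.289, 0.0], [0.289, -0.957, -0.0], [0.0, 0.0, -1.0]] [ 0.18038746 -0.59841499  0.22676464]
```

Call:
jog_arm(motion=[[[0.04,-0.036,0,0,0,0.02,0],[0.07,-0.063,0,0,0,0.048,0],[0.1,-0.09,0,0,0,0.048,0],[0.13,-0.117,0,0,0,0.048,0],[0.16,-0.144,0,0,0,0.048,0],[0.19,-0.171,0,0,0,0.048,0],[0.22,-0.2,0,0,0,0.048,0],[0.25,-0.23,0,0,0,0.048,0],[0.25,-0.23,0,0,0,0.048,0],[0.25,-0.23,0,0,0,0.048,0]]])

```text
clock: 2.38
position: [0.3552, -0.3031, 0.2271]
ee_rot: [-3.117, -0.393, -0.002]
force: [0.0, -1.3, 0.5]
width: 0.502
gripper_force: 0.0
```

```bash
cat > goto.py <<'E'
# usage: goto.py xm ym z  -> shift in tool axes to a point in the mixer's frame
from fit import *
import sys
from scipy.spatial.transform import Rotation as R
m=np.array([.6286,.0180,.245]); g=np.array(list(map(float,sys.argv[1:4])))
G=place(np.array([[g[0],g[1],0]]),*m)[0]+[0,0,g[2]]
o=observe(); r=R.from_rotvec(o["ee_rot"]).as_matrix()
cur=place(np.array([o["position"]-[m[0],m[1],0]]),0,0,-m[2])[0]
Q=np.array([[np.cos(m[2]),np.sin(m[2]),0],[np.sin(m[2]),-np.cos(m[2]),0],[0,0,-1]])
print("clock",o["clock"],"in mixer",cur.round(4),"F",np.round(o["force"],1),"w",round(o["width"],3),"joints",o["joints"].round(2))
print("shift",(r.T@(G-o["position"])).round(4),"turn",R.from_matrix(r.T@Q).as_rotvec().round(4))
E
python3 goto.py -0.095 0 0.15
```

```text
clock 2.3833 in mixer [-0.3431 -0.2452  0.2271] F [ 0.  -1.3  0.5] w 0.502 joints [ 0.71  0.19 -0.13  1.93  0.03  1.02 -0.76]
shift [ 0.2495 -0.2438  0.0773] turn [-0.     -0.001   0.0059]
```

Call:
jog_arm(motion=[[[0.03,-0.03,0,0,0,0.006,0],[0.06,-0.06,0,0,0,0.006,0],[0.09,-0.09,0,0,0,0.006,0],[0.12,-0.118,0.01,0,0,0.006,0],[0.15,-0.148,0.025,0,0,0.006,0],[0.18,-0.178,0.04,0,0,0.006,0],[0.21,-0.208,0.055,0,0,0.006,0],[0.249,-0.244,0.077,0,0,0.006,0],[0.249,-0.244,0.077,0,0,0.006,0],[0.249,-0.244,0.077,0,0,0.006,0]]])

```text
clock: 3.22
position: [0.5376, -0.0043, 0.1476]
ee_rot: [-3.115, -0.382, 0.001]
force: [-0.5, 0.0, 0.4]
width: 0.497
gripper_force: 0.0
```

```bash
python3 goto.py -0.095 0 0.083; python3 -c "
from h import *
save('top','top1');im=save('side','side1')
a=cv2.imread('pics/top1.png')[120:290,280:480]; b=cv2.imread('pics/side1.png')[120:290,210:410]
cv2.imwrite('pics/both1.png',cv2.resize(np.hstack([a,b]),None,fx=2,fy=2,interpolation=cv2.INTER_CUBIC))"
```

```text
clock 3.2167 in mixer [-0.0937  0.0004  0.1476] F [-0.5  0.   0.4] w 0.497 joints [ 0.14  0.4  -0.31  1.86  0.15  0.9  -1.56]
shift [-0.0013  0.0006  0.0646] turn [-0.0029  0.0003 -0.001 ]
```

View pics/both1.png

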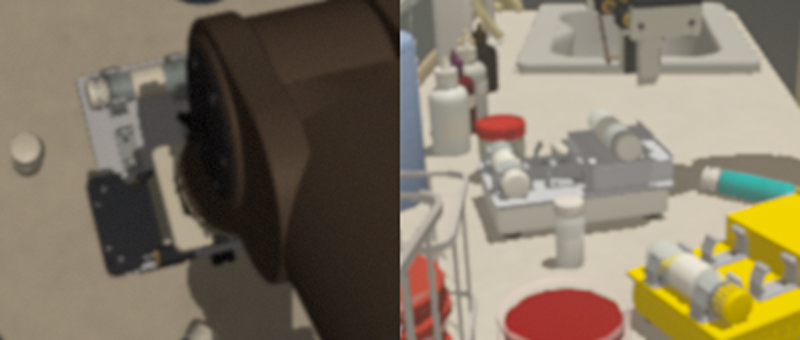

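The gripper hangs over the ledge just in front of the tube, and the tube and bystanders have not moved. The side view shows the fingertip at about (334,162). I go down behind the tube.

Call:
jog_arm(motion=[[[-0.002,0,0.02,0,0,0,0],[-0.002,0,0.04,0,0,0,0],[-0.002,0,0.055,0,0,0,0],[-0.002,0,0.0645,0,0,0,0],[-0.002,0,0.0645,0,0,0,0]]])

```text
clock: 3.73
position: [0.5326, -0.0119, 0.0839]
ee_rot: [3.119, 0.37, -0.004]
force: [-0.3, -0.6, -0.3]
width: 0.497
gripper_force: 0.0
```

```bash
python3 goto.py -0.0265 0 0.083; python3 -c "
from fit import *
save('side','side2')
c='side';P=place(np.array([[-.095,y,.083] for y in(.023,.042)]),.6286,.018,.245);print(proj(c,P).round(1).tolist())
cv2.imwrite('pics/s2.png',cv2.resize(cv2.imread('pics/side2.png')[150:250,235:365],None,fx=6,fy=6,interpolation=cv2.INTER_CUBIC))"
```

```text
clock 3.7333 in mixer [-0.1003 -0.0057  0.0839] F [-0.3 -0.6 -0.3] w 0.497 joints [ 0.13  0.48 -0.28  1.94  0.19  0.76 -1.59]
shift [ 0.0738 -0.0064  0.0007] turn [ 0.0005  0.0028 -0.009 ]
[[332.6, 189.7], [335.4, 192.5]]
```

View pics/s2.png

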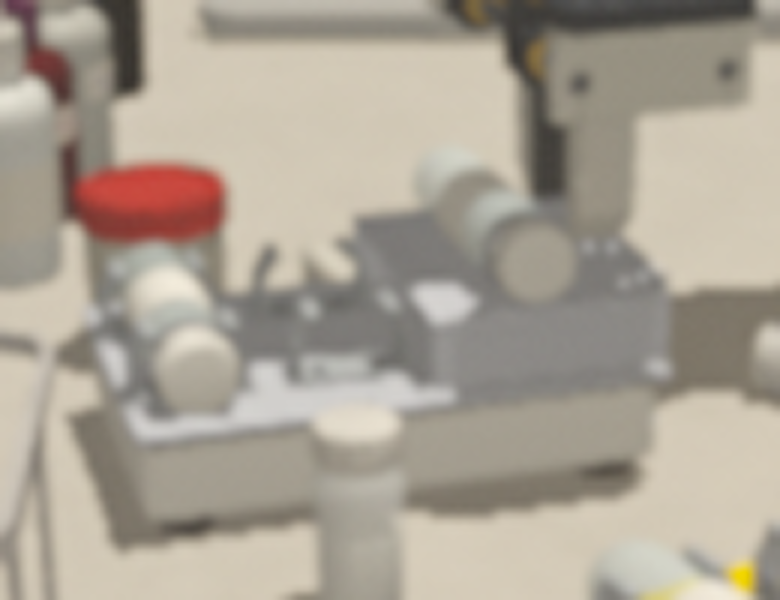

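The near finger stands on the ledge side at (600,220), just in front of the tube and touching nothing. Now I roll the tube slowly.

Call:
jog_arm(motion=[[[0.004,-0.004,0.0005,0,0.002,-0.009,0],[0.008,-0.006,0.0005,0,0.002,-0.009,0],[0.012,-0.006,0.0005,0,0.002,-0.009,0],[0.016,-0.006,0.0005,0,0.002,-0.009,0],[0.02,-0.006,0.0005,0,0.002,-0.009,0],[0.024,-0.006,0.0005,0,0.002,-0.009,0],[0.028,-0.006,0.0005,0,0.002,-0.009,0],[0.032,-0.006,0.0005,0,0.002,-0.009,0],[0.036,-0.006,0.0005,0,0.002,-0.009,0],[0.04,-0.006,0.0005,0,0.002,-0.009,0]]])

```text
clock: 4.62
position: [0.5717, 0.0059, 0.0847]
ee_rot: [-3.117, -0.388, -0.003]
force: [0.1, -0.9, 0.5]
width: 0.5
gripper_force: 0.0
```

```bash
python3 goto.py -0.0265 0 0.083; python3 -c "
from fit import *
get_image('side')
s=nearest('tube_mid','side',(310,192)); print(s['pixel'],s['mask'].sum())
f=lambda p:iou(draw('side',[cyl(p[0],p[1],.0895,p[2])]),s['mask'])
x0=[.59,.01,.25]
r=minimize(f,x0,method='Nelder-Mead',options=dict(initial_simplex=np.array([x0]+[np.add(x0,d) for d in np.diag([.01,.01,.05])]),xatol=1e-4,fatol=1e-4));print(r.x,r.fun,place(np.array([[r.x[0]-.6286,r.x[1]-.018,0]]),0,0,-.245))"
```

```text
clock 4.6167 in mixer [-0.0581  0.0021  0.0847] F [ 0.1 -0.9  0.5] w 0.5 joints [ 0.1   0.52 -0.28  1.84  0.2   0.8  -1.61]
shift [0.0316 0.0021 0.0017] turn [ 0.     -0.0019  0.0027]
[304.4, 189.2] 382
[0.59869909 0.01470899 0.25879347] 0.06126513080827789 [[-0.02980625  0.00405992  0.        ]]
```

Call:
jog_arm(motion=[[[0.003,0,0.001,0,0,0,0],[0.006,0,0.001,0,0,0,0],[0.009,0,0.001,0,0,0,0],[0.012,0,0.001,0,0,0,0],[0.015,0,0.001,0,0,0,0],[0.018,0,0.001,0,0,0,0],[0.02,0,0.001,0,0,0,0],[0.022,0,0.001,0,0,0,0],[0.022,0,0.001,0,0,0,0]]])

```text
clock: 5.47
position: [0.5931, 0.0114, 0.0838]
ee_rot: [-3.117, -0.388, -0.004]
force: [0.5, -0.4, 0.2]
width: 0.5
gripper_force: 0.0
```

```bash
cat > tb.py <<'E'
from fit import *
import sys
z=float(sys.argv[1]); save('side',sys.argv[2])
s=nearest('tube_mid','side',(295,195)); print(s['pixel'],s['mask'].sum())
cv2.imwrite(f'pics/{sys.argv[2]}c.png',cv2.resize(cv2.imread(f'pics/{sys.argv[2]}.png')[150:250,235:365],None,fx=6,fy=6,interpolation=cv2.INTER_CUBIC))
f=lambda p:iou(draw('side',[cyl(p[0],p[1],p[3],p[2])]),s['mask'])
x0=[.62,.02,.25,z]
r=minimize(f,x0,method='Nelder-Mead',options=dict(initial_simplex=np.array([x0]+[np.add(x0,d) for d in np.diag([.01,.01,.05,.005])]),xatol=1e-4,fatol=1e-4));print(r.x,r.fun,place(np.array([[r.x[0]-.6286,r.x[1]-.018,r.x[3]]]),0,0,-.245))
E
python3 goto.py -0.0265 0 0.083; python3 tb.py .081 s3
```

```text
clock 5.4667 in mixer [-0.0361  0.0022  0.0838] F [ 0.5 -0.4  0.2] w 0.5 joints [ 0.09  0.55 -0.28  1.79  0.2   0.82 -1.61]
shift [0.0096 0.0022 0.0008] turn [-0.     -0.0023  0.0028]
[291.6, 196.2] 376
[0.62835324 0.02065638 0.22933475 0.08103116] 0.06376311457527606 [[0.00040493 0.0026369  0.08103116]]
```

View pics/s3c.png

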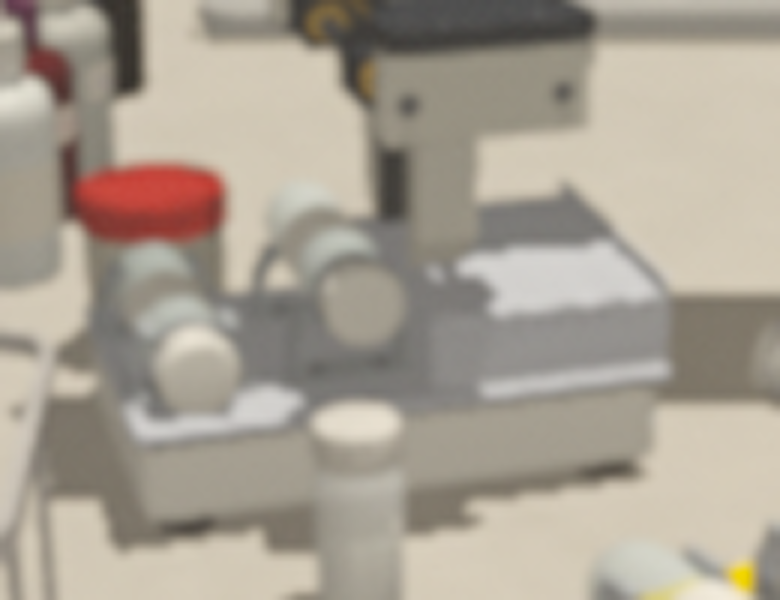

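The tube now rests between the clip lips, cap at (362,305) in the crop. The fit puts its axis 81 mm high and 0.4 mm off the clips' line. Next: raise, close the fingers and centre above it.

Call:
jog_arm(motion=[[[-0.004,0,0,0,0,0,0],[-0.004,0,-0.02,0,0,0,0],[-0.004,0.001,-0.036,0,0,0,1],[0.01,0.002,-0.036,0,-0.002,0.003,1],[0.025,0.002,-0.036,0,-0.002,0.003,1],[0.036,0.002,-0.036,0,-0.002,0.003,1],[0.036,0.002,-0.036,0,-0.002,0.003,1],[0.036,0.002,-0.036,0,-0.002,0.003,1],[0.036,0.002,-0.036,0,-0.002,0.003,1]]])

```text
clock: 6.32
position: [0.627, 0.0178, 0.1195]
ee_rot: [3.118, 0.383, -0.002]
force: [0.4, 0.6, 0.8]
width: 0.043
gripper_force: 0.0
```

```bash
python3 goto.py 0 0 0.098; python3 tb.py .081 s4
```

```text
clock 6.3167 in mixer [-0.0016  0.0002  0.1195] F [0.4 0.6 0.8] w 0.043 joints [ 0.07  0.56 -0.28  1.67  0.18  0.94 -1.6 ]
shift [0.0017 0.0002 0.0215] turn [ 0.      0.0012 -0.0003]
[292.0, 195.6] 370
[0.62821343 0.02153614 0.23543024 0.08156927] 0.07105872531578883 [[0.00048269 0.00352431 0.08156927]]
```

View pics/s4c.png

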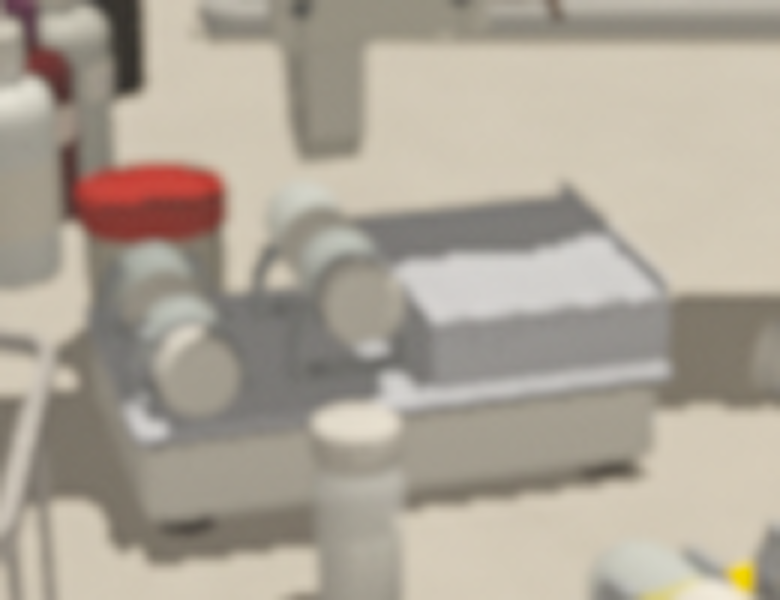

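The closed fingers hang at (325,150), centred over the tube. I press down, checking force on the way.

Call:
jog_arm(motion=[[[0.002,0,0.01,0,0.001,0,1],[0.002,0,0.018,0,0.001,0,1],[0.002,0,0.022,0,0.001,0,1],[0.002,0,0.025,0,0.001,0,1],[0.002,0,0.028,0,0.001,0,1],[0.002,0,0.028,0,0.001,0,1]]])

```text
clock: 6.92
position: [0.6307, 0.0187, 0.0923]
ee_rot: [-3.118, -0.383, -0.004]
force: [-0.0, -0.3, 6.2]
width: 0.003
gripper_force: 3.2
```

```bash
python3 goto.py 0 0 0.076
```

```text
clock 6.9167 in mixer [0.0022 0.0002 0.0923] F [-0.  -0.3  6.2] w 0.003 joints [ 0.07  0.59 -0.27  1.69  0.2   0.89 -1.61]
shift [-0.0022  0.0002  0.0163] turn [ 0.0003 -0.0026 -0.0003]
```

In contact at 6 N; I press on down to the home height.

Call:
jog_arm(motion=[[[-0.001,0,0.003,0,0,0,1],[-0.001,0,0.006,0,0,0,1],[-0.001,0,0.009,0,0,0,1],[-0.001,0,0.012,0,0,0,1],[-0.001,0,0.014,0,0,0,1],[-0.001,0,0.016,0,0,0,1],[-0.001,0,0.016,0,0,0,1]]])

```text
clock: 7.5
position: [0.6295, 0.0182, 0.0762]
ee_rot: [3.118, 0.383, 0.003]
force: [-0.2, -1.0, 5.8]
width: 0.005
gripper_force: 3.0
```

```bash
python3 goto.py 0 0 0.076
```

```text
clock 7.5 in mixer [0.001  0.     0.0762] F [-0.2 -1.   5.8] w 0.005 joints [ 0.07  0.61 -0.27  1.7   0.2   0.85 -1.62]
shift [-0.001   0.      0.0002] turn [ 0.0003 -0.002  -0.0005]
```

Fingertips at 76.2 mm with force on the tube. A little further to be sure it bottoms, then retreat.

Call:
jog_arm(motion=[[[-0.001,0,0.001,0,0,0,1],[-0.001,0,0.002,0,0,0,1],[-0.001,0,0.002,0,0,0,1]]])

```text
clock: 7.75
position: [0.6299, 0.0183, 0.0758]
ee_rot: [3.118, 0.383, 0.008]
force: [-0.6, 0.1, 17.0]
width: 0.005
gripper_force: 8.7
```

Call:
jog_arm(motion=[[[0,0,-0.01,0,0,0,1],[0,0,-0.03,0,0,0,1],[0,0,-0.06,0,0,0,1],[-0.02,0,-0.09,0,0,0,1],[-0.05,0,-0.1,0,0,0,1],[-0.08,0,-0.1,0,0,0,1],[-0.08,0,-0.1,0,0,0,1],[-0.08,0,-0.1,0,0,0,1]]])

```text
clock: 8.42
position: [0.5487, -0.002, 0.1738]
ee_rot: [3.118, 0.382, -0.0]
force: [0.3, 0.6, -0.3]
width: 0.004
gripper_force: 0.0
```

```bash
python3 goto.py 0 0 0.076; python3 tb.py .061 s5
```

```text
clock 8.4167 in mixer [-0.0824 -0.      0.1738] F [ 0.3  0.6 -0.3] w 0.004 joints [ 0.14  0.39 -0.31  1.81  0.14  0.97 -1.56]
shift [ 0.0824 -0.0002  0.0978] turn [ 0.0004  0.0003 -0.001 ]
[293.2, 203.3] 382
[0.62821051 0.02198056 0.23634524 0.06165537] 0.10014433324730687 [[0.00058765 0.00395616 0.06165537]]
```

View pics/s5c.png

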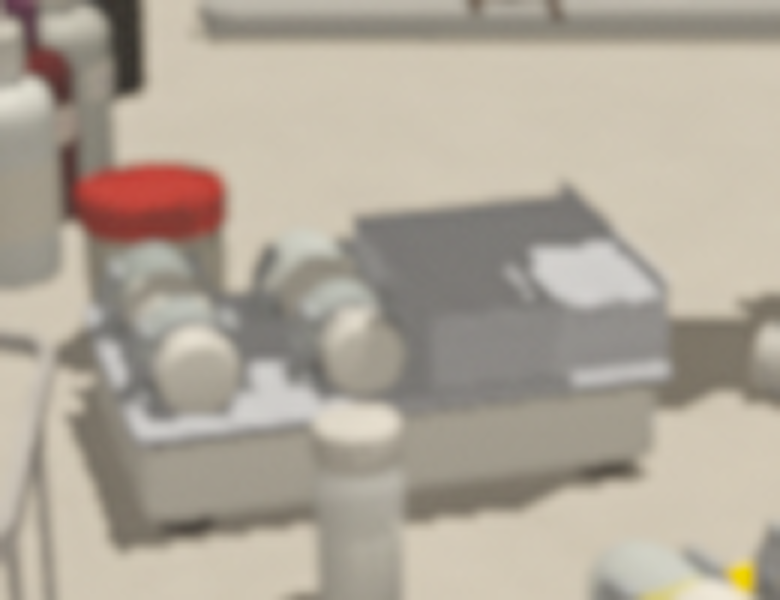

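The tube lies level and home in both clips, cap at (362,350) in the crop, with a fitted axis height of 61.7 mm. The arm is clear and the vial and jar look unmoved.

```bash
python3 -c "
from cell import *
print(sign_off())"
```

```text
the job is handed in; nothing more can be done
None
```

The tube was rolled off the ledge and pressed home in the empty clips, where it measures about 0.6 mm off the clips' line, 4 mm off centre lengthwise and level; the arm was clear at about 8.5 s when I handed the job in, and no verdict came back.

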